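# Pop open the chocolate decoration box

## Robot

A 7-joint arm with a two-finger parallel gripper is mounted at the origin on the work surface. World frame = base frame: x ahead of the robot, y to its left, z up, the work surface at z = 0. Lengths are in mm, angles in rad, forces in N, time in s.
With the tool pointing down it reaches from about 350 to 900 mm from the base axis. Payload 7.2 kg.
Tool frame: the origin (TCP) lies between the finger pads; the fingertips stand 25 mm ahead of it and the grasp point (between the pads) lies 6 mm ahead of it; x points along the fingers, y is the direction in which the jaws open and shut, and the axes are right-handed (so a half turn about x gives the same grasp; the last joint's range is limited). The gripper opens to 88 mm and grips with 3 to 60 N. Pads are 20 mm wide; open, the fingers measure 115 mm over their backs; the gripper's body (75 mm by 178 mm) begins 61 mm behind the grasp point.
Start: joints at [1.107, 0.411, -0.013, 1.596, 0.006, 1.134, -0.082], TCP at [240.955, -576.688, 226.053] pointing down, gripper open.
Joint ranges: [-2.95, 2.95], [-0.29, 1.99], [-1.47, 1.44], [0.14, 2.54], [-1.03, 4.17], [0.13, 1.85], [-2.86, 2.86]. Speed limits (rad/s): [2.39, 2.39, 3.01, 3.01, 3.14, 3.14, 3.14].

## Interface

Orientations are given as a unit quaternion [w, x, y, z].
In Python, from workcell import telemetry, snapshot, camera_info, job, spot_in, pinpoint gives the robot as it stands.
- The arm moves only by the tool carry_out, never from a script. Its arguments are lists of equal length, an entry for each row: "offset": the shift along the world's x, y, z in m, a list of three; "twist": the turn, a rotation vector about the world's x, y, z in rad, a list of three; "gripper": the opening, from 0 (shut) to 1 (fully open). A call has 1 to 12 rows; each row is the pose to reach, as a shift and turn from the pose commanded when the call began; what a row does not reach only later rows make up. A row lasts 1/10 s, in which the tool goes at most 50 mm and 8.59 degrees, less where a joint would pass 70% of its speed; a pose out of reach is approached as far as the arm can. A call with a gripper value outside its range is refused whole. The fingers move at their own pace and stop on an object; "grip_force" is the grip in N (left out, the last holds). Time passes only in rows, so rows that repeat a pose let the fingers close. It gives the time, the measured TCP pose, the force and the opening at its end, in the units of the state.
- telemetry.state(): the state, without advancing time (a new reading comes with each control period).
- snapshot(name): name is "side" or "top"; returns (picture, depth): 480x640x3 uint8, red, green, blue; 480x640 float32, mm along the optical axis (not along the pixel's ray), 0 where there is no reading.
- camera_info(name): a dict with "fx", "fy", "cx", "cy" (pixels), "origin" and "orientation" of the camera in the world. Camera axes: x right, y down, z forward; pixel columns grow to the right and rows downward; lengths in mm; the calibration is good to about 2 mm. A picture is of the moment at which its call begins. camera_info takes no time and is no camera call.
- job.finish_job(): hands the job in, once; it reports no verdict.
Trained networks look in the newest picture that a camera, given by its name, has taken for a name from the list of things; names that differ only in an ending like _2 or _b are one class to them, and where a whole thing is asked for, a point or a joint stands for the part that bears it (a point fixed in the world has none). Each returns a list of dicts, best first, with "p" (0 to 1); they miss things now and then, are a little off and sometimes report something else, mostly with a low value. They report only what shows in the picture. A call takes as long as a camera call.
- spot_in(thing, camera): "centre" ([x, y, z] in mm, in world coordinates, good to about 4 mm: the middle of the surface that is visible of it).
- pinpoint(thing, camera): "centre" ([x, y, z] in mm, in world coordinates, good to about 4 mm: a listed point, or the origin of a listed thing).
The state is a dict: "time_s": time; "joint_pos": joint angles; "joint_velocities": joint speeds; "joint_torque": joint torques, N m; "position": TCP position; "ee_rot": TCP orientation; "contact_force": force on the tool from outside, world axes, zero at the start; "moment": the same for the moment, N m; "grip_width": finger opening in mm.
Only numpy, scipy, OpenCV 4.12 (cv2) and the standard library are available. Lean on these libraries where they do the work, as an engineer would, in place of code of your own. Each camera call takes 0.05 s, during which the arm holds its last target.

## Task

Open the box with the blue lid so that the chocolates in it can be reached: press its orange release tab down with a fingertip so that the lid springs up, then push the lid back until it rests fully open against its stop. Do not pick up, tip or shift the box, leave the brown-lidded box shut, and do not disturb the other things on the worktop.

Things in the scene. Friction and masses are not known exactly. Their poses are not given: they have to be found in the camera images.
- blue_box: The box to open: white plastic box 110 x 110 mm, 75 mm tall to its rim, with a navy-blue lid, standing loose on the worktop on a steel foot plate (190 x 112 x 6 mm, reaching 115 mm before and 75 mm behind the origin); 1.6 kg. Origin: on the worktop under the middle of the white box; x points from the tab side to the hinge side, y along the hinge, z up. The tab side faces roughly towards the robot.
- blue_lid (a joint): Opening angle of the blue lid in rad: 0 shut and latched, about 0.5 where the weak built-in spring leaves it once released, 1.95 fully open (leaning back against its stop). The spring does nothing beyond 0.5: below about 1.5 a lid let go sinks back to about 0.5; beyond it the lid falls softly back to its stop by its own weight. The hinge is damped; under 1 N at the front edge moves it (100 g).
- blue_lid_edge (a point): Middle of the blue lid's front edge (the free edge, over the tab side), half-way through the 8 mm thick lid; the lid is 110 mm wide. It moves with the lid, 112 mm from the hinge line. When shut: x = -55, z = 79 mm in the box's frame.
- blue_lid_hinge (a point): Middle of the blue lid's hinge line: x = 57, z = 75 mm in the box's frame; the line runs along the box's y. From shut the front edge moves up and then towards the box's +x.
- blue_tab_top (a point): Where to press the blue box's orange release tab: middle of the top face of its level pad, which stands out before the box under the lid's front edge: pad 24 mm wide and 46 mm long, reaching from x = -66 to -112 mm of the box, its top at z = 66 mm (this point x = -94 mm). An orange catch, 24 mm higher, stands at the pad's box end and hooks over the lid; the catch leans up to 9 mm towards the pad as it is pressed. Moves with the pad.
- blue_tab (a joint): How far the blue box's tab is pressed, rad: 0 at rest, 0.35 at its stop; pivot 31 mm behind the pressing point, so about 10 mm of downward travel there. The lid is released at about 0.2. Spring: about 1.6 N to start and 6 N at the stop; it comes back up when let go.
- brown_box: The other box, same make and size but with a milk-chocolate-brown lid: to be left shut and in place. Origin and axes as on the blue one.
- brown_lid (a joint): Opening angle of the brown lid in rad, 0 shut.
- brown_tab (a joint): How far the brown box's orange tab is pressed, rad, 0 at rest, same spring.
- dish: Bystander: small white ceramic dish, 52 mm across, 35 mm tall, between and in front of the boxes; origin at its underside
- canister: Bystander: amber glass jar with a steel cap, 52 mm across, 85 mm tall, behind the boxes; origin at its underside
- bowl: Bystander: steel mixing bowl, 190 mm across, 85 mm tall, at the left; origin at its underside
- mug: Bystander: blue ceramic cup, 72 mm across, 80 mm tall, at the right; origin at its underside
- spatula: Bystander: blue-handled spatula lying flat at the right, 250 mm long; origin at its underside where the handle meets the shaft
- bar: Bystander: bar of dark chocolate lying flat at the left, 120 x 55 x 12 mm; origin at its underside

How it is judged (in metres and radians):
On the way, in this order (a step that is already met when the one before it is completed fails the run):
1. the blue box's release tab is pressed (value of joint blue_tab above 0.15 rad and value of joint blue_lid below 0.35 rad).
2. the blue lid has sprung up (value of joint blue_lid above 0.4 rad).
3. the blue lid is pushed fully open (value of joint blue_lid above 1.8 rad), for 0.1 s.
At the end, for the whole second after the job is handed in: The blue lid rests open at more than 1.85 rad of its 1.95, its tab has come back up (under 0.1 rad), the blue box stands upright within 30 mm of where it was, the brown lid is shut and no bystander is more than 20 mm from its start (value of joint blue_lid above 1.85 rad and velocity of joint blue_lid below 0.1 rad/s and value of joint each of blue_tab, brown_lid below 0.1 rad and distance of blue_box from where it was at the start of the episode below 0.03 m and angle between blue_box's own z axis and vertical below 0.06 rad and not (distance of any of dish, canister, bowl, mug, spatula, bar from where it was at the start of the episode above 0.02 m)); the robot touches nothing.
It fails at once if the blue box is lifted, tipped or shifted by more than 30 mm (height (world z) of blue_box above 0.012 m or angle between blue_box's own z axis and vertical above 0.15 rad or distance of blue_box from where it was at the start of the episode above 0.03 m).
It fails at once if the brown box is opened, lifted or shifted by more than 20 mm (value of joint brown_lid above 0.15 rad or distance of brown_box from where it was at the start of the episode above 0.02 m).
It fails at once if a bystander is lifted or shifted by more than 20 mm (distance of any of dish, canister, bowl, mug, spatula, bar from where it was at the start of the episode above 0.02 m).
It also fails if it takes over 43 s, if anything falls off the work surface, if the arm or the gripper's body presses on something with over 40 N, if the wrist force passes 120 N, or if a joint passes its speed limit or range.

## Working session

There is one attempt and no reset: what is moved stays moved. The work goes in short steps, Python scripts to look and compute and a tool call to move; the robot and the scene stay as the last step left them, time stands still between calls to the robot, and variables do not carry over. Pictures are saved under pics/ and viewed, and the job is handed in when it is done.

Besides the shell and the picture viewer there is one more tool, called after ">>>" as name(argument=value, ...), one argument or row to a line, values as JSON. carry_out: Moves the arm, as the interface text tells. Its arguments: {"type":"object","properties":{"offset":{"type":"array"},"twist":{"type":"array"},"gripper":{"type":"array"},"grip_force":{"type":"number"}},"required":["offset","twist","gripper"]}

```bash
mkdir -p pics; ls
python3 - <<'E'
from workcell import telemetry, snapshot, camera_info, pinpoint, spot_in
import cv2
s=telemetry.state();print({k:(v if not hasattr(v,'__len__') else [round(float(x),3) for x in v]) for k,v in s.items()})
for c in ("top","side"):
    p,d=snapshot(c);cv2.imwrite(f"pics/{c}0.png",p[:,:,::-1]);print(c,camera_info(c))
for t in ("blue_tab_top","blue_lid_edge","blue_lid_hinge","blue_box","brown_box","dish"):
    for c in ("top","side"):
        print(t,c,[( [round(float(x)) for x in r["centre"]],round(r["p"],2)) for r in pinpoint(t,c)[:3]])
E
```

```text
pics
{'time_s': 0.0, 'joint_pos': [1.107, 0.412, -0.013, 1.597, 0.006, 1.134, -0.082], 'joint_velocities': [-0.001, -0.002, 0.002, 0.001, 0.001, -0.0, 0.0], 'joint_torque': [-0.0, -58.795, 0.642, -29.108, -0.054, 0.018, 0.0], 'position': [240.741, -576.233, 225.223], 'ee_rot': [-0.138, -0.693, -0.14, 0.693], 'contact_force': [0.506, -0.759, -0.265], 'moment': [-0.001, 0.005, 0.005], 'grip_width': 88.06533827347607}
top {'fx': 509.56506169742244, 'fy': 509.56506169742244, 'cx': 308.6398246458376, 'cy': 238.13802271694325, 'origin': array([ 470.5748086 ,   -5.64001937, 1221.77852075]), 'orientation': array([-0.02540156,  0.71663868, -0.69669074,  0.02014377])}
side {'fx': 583.5669118842769, 'fy': 583.5669118842769, 'cx': 312.76217552270776, 'cy': 242.82026308527398, 'origin': array([ 378.52338902, 1356.44223433, 1146.30540905]), 'orientation': array([ 0.03183514, -0.06486675,  0.89730999, -0.43544645])}
blue_tab_top top [([499, -262, 66], 0.7), ([644, -468, 1], 0.61)]
blue_tab_top side [([492, -255, 65], 0.67)]
blue_lid_edge top [([539, -263, 78], 0.69)]
blue_lid_edge side [([534, -263, 82], 0.67)]
blue_lid_hinge top [([652, -281, 80], 0.87)]
blue_lid_hinge side [([653, -280, 76], 0.8)]
blue_box top [([585, -266, 2], 0.81)]
blue_box side [([590, -265, -1], 0.93)]
brown_box top [([515, 162, 0], 0.59)]
brown_box side [([514, 166, -2], 0.9)]
dish top [([393, 4, 0], 0.89)]
dish side [([393, 9, 1], 0.59)]
```

View pics/top0.png

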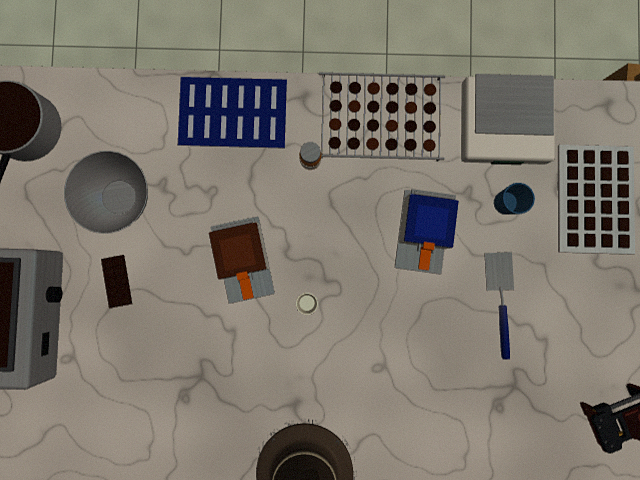

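View pics/side0.png

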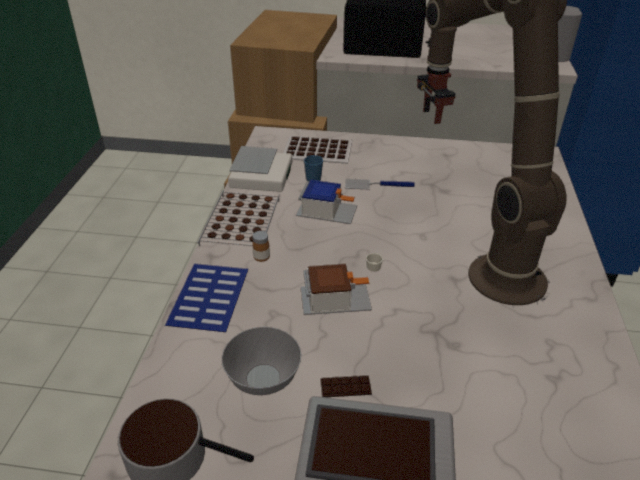

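The top picture shows the blue lid at (432,220) with its orange tab at (426,257). The brown box is at (240,255), the dish at (307,303), the mug at (515,198) and the spatula at (500,300). Nothing stands between the start pose and the tab. Next I refine the tab's position and heading.

```bash
cat > h.py <<'E'
import numpy as np,cv2
from scipy.spatial.transform import Rotation as R
from workcell import telemetry, snapshot, camera_info, pinpoint, spot_in
def rot(q): return R.from_quat([q[1],q[2],q[3],q[0]])
def cloud(c):
    p,d=snapshot(c);k=camera_info(c)
    v,u=np.mgrid[:480,:640]
    P=np.stack([(u-k["cx"])/k["fx"]*d,(v-k["cy"])/k["fy"]*d,d],-1)
    return p,d,P@rot(k["orientation"]).as_matrix().T+np.array(k["origin"])
def tool():
    s=telemetry.state();return s["time_s"],np.array(s["position"]).round(1),rot(s["ee_rot"]).as_matrix().round(3),np.round(s["contact_force"],1),s["grip_width"]
E
python3 - <<'E'
from h import *
print(tool())
p,d,W=cloud("top")
hsv=cv2.cvtColor(p,cv2.COLOR_RGB2HSV)
roi=np.zeros((480,640),bool);roi[180:285,385:470]=1
o=roi&(hsv[...,0]>4)&(hsv[...,0]<20)&(hsv[...,1]>180)&(d>0)
b=roi&(hsv[...,0]>105)&(hsv[...,0]<130)&(hsv[...,1]>150)&(d>0)
for n,m in(("or",o),("pad",o&(W[...,2]<75)),("lid",b)):
    q=W[m];print(n,len(q),q.mean(0).round(1),q.min(0).round(),q.max(0).round(), np.median(q[:,2]))
    r=cv2.minAreaRect(q[:,:2].astype(np.float32));print(r)
E
```

```text
(0.7, array([ 240.9, -576.7,  226.1]), array([[-0.   ,  0.386, -0.923],
       [-0.   , -0.923, -0.386],
       [-1.   ,  0.   ,  0.   ]]), array([ 0.1,  0.6, -0.1]), 87.9094628434453)
or 287 [ 513.3 -259.9   73.6] [ 482. -275.   62.] [ 542. -246.   95.] 68.14479162254952
((512.1356811523438, -259.65631103515625), (24.921110153198242, 59.977577209472656), 83.72420501708984)
pad 205 [ 505.1 -259.2   67. ] [ 482. -272.   62.] [ 532. -246.   74.] 67.08038476975867
((506.47265625, -259.3345947265625), (23.85479164123535, 48.64870071411133), 83.7382583618164)
lid 2264 [ 592.1 -268.5   85.1] [ 535. -328.   76.] [ 650. -209.   93.] 85.09120708588205
((592.1954956054688, -269.0097961425781), (110.47396850585938, 108.40425872802734), 83.2366943359375)
```

>>> carry_out(
  offset=[
    [0.022,0.027,0],
    [0.045,0.055,0],
    [0.067,0.083,0],
    [0.09,0.112,0],
    [0.115,0.142,0],
    [0.14,0.173,0],
    [0.165,0.204,0],
    [0.19,0.235,0],
    [0.212,0.263,0],
    [0.234,0.29,-0.02],
    [0.25,0.31,-0.045],
    [0.2565,0.3185,-0.07],
  ],
  twist=[
    [0,0,-0.04],
    [0,0,-0.08],
    [0,0,-0.13],
    [0,0,-0.18],
    [0,0,-0.23],
    [0,0,-0.28],
    [0,0,-0.33],
    [0,0,-0.38],
    [0,0,-0.43],
    [0,0,-0.47],
    [0,0,-0.5],
    [0,0,-0.511],
  ],
  gripper=[0,0,0,0,0,0,0,0,0,0,0,0],
)

```text
time_s: 1.95
position: [499.6, -255.3, 155.7]
ee_rot: [-0.04, 0.707, -0.04, -0.705]
contact_force: [0.4, 0.2, -0.4]
grip_width: 0.5
```

>>> carry_out(
  offset=[
    [0,0,0],
    [0,0,0],
    [0,0,0],
    [0,0,0],
  ],
  twist=[
    [0,0,0],
    [0,0,0],
    [0,0,0],
    [0,0,0],
  ],
  gripper=[0,0,0,0],
)

```text
time_s: 2.35
position: [497.6, -259.6, 157.5]
ee_rot: [-0.041, 0.707, -0.042, -0.705]
contact_force: [0.3, 0.3, -0.2]
grip_width: 0.5
```

Run:
```python
from h import *
print(tool()); print(np.round(telemetry.state()["joint_pos"],2))
for c,(a,b,x,y) in (("top",(150,300,360,520)),("side",(100,260,240,440))):
    p,d=snapshot(c);cv2.imwrite(f"pics/{c}1.png",cv2.resize(p[a:b,x:y,::-1],None,fx=3.5,fy=3.5))
```

```text
(2.35, array([ 497.6, -259.6,  157.5]), array([[ 0.002, -0.117, -0.993],
       [-0.001, -0.993,  0.117],
       [-1.   ,  0.001, -0.002]]), array([ 0.3,  0.3, -0.2]), 0.5134432469210237)
[ 0.47  0.38 -0.1   1.83  0.05  0.94 -1.34]
```

View pics/top1.png

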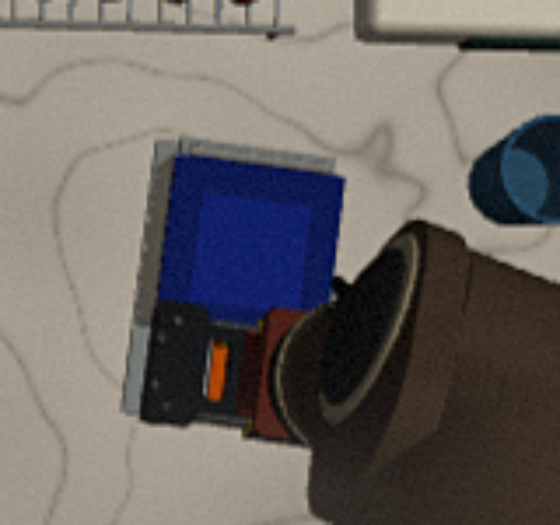

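View pics/side1.png

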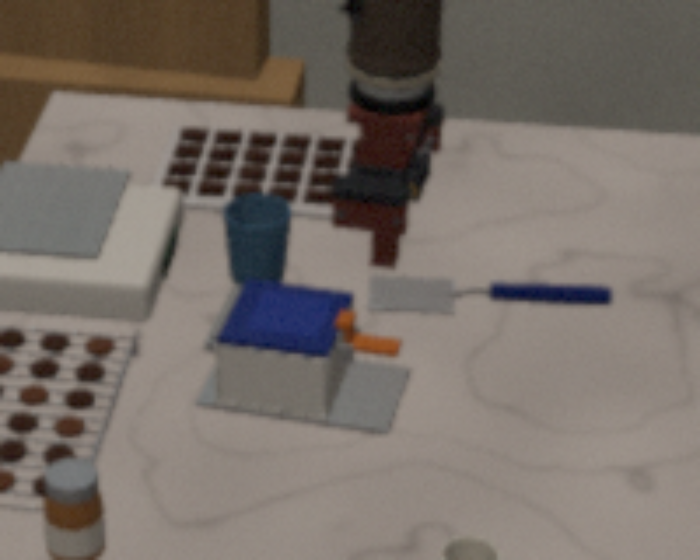

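The fingertip sits above the pad, at about (385,260) in the side crop with the pad at (375,346). It is clear of the catch.

>>> carry_out(
  offset=[
    [0,0.001,-0.02],
    [0,0.001,-0.04],
    [0,0.001,-0.055],
    [0,0.001,-0.06],
    [0,0.001,-0.06],
    [0,0.001,-0.06],
  ],
  twist=[
    [0,0,0],
    [0,0,0],
    [0,0,0],
    [0,0,0],
    [0,0,0],
    [0,0,0],
  ],
  gripper=[0,0,0,0,0,0],
)

```text
time_s: 3.05
position: [497.9, -257.6, 96.9]
ee_rot: [-0.041, 0.706, -0.041, -0.706]
contact_force: [-0.5, 0.4, 0.6]
grip_width: 0.5
```

>>> carry_out(
  offset=[
    [0,0,-0.003],
    [0,0,-0.006],
    [0,0,-0.009],
    [0,0,-0.0115],
    [0,0,-0.0115],
    [0,0,-0.0115],
    [0,0,-0.0115],
  ],
  twist=[
    [0,0,0],
    [0,0,0],
    [0,0,0],
    [0,0,0],
    [0,0,0],
    [0,0,0],
    [0,0,0],
  ],
  gripper=[0,0,0,0,0,0,0],
)

```text
time_s: 3.75
position: [497.5, -257.2, 84.6]
ee_rot: [-0.041, 0.706, -0.041, -0.706]
contact_force: [-0.5, 0.4, -0.2]
grip_width: 0.6
```

Run:
```python
from h import *
print(tool())
for c,(a,b,x,y) in (("side",(100,260,240,440)),):
    p,d=snapshot(c);cv2.imwrite(f"pics/{c}2.png",cv2.resize(p[a:b,x:y,::-1],None,fx=3.5,fy=3.5))
```

```text
(3.75, array([ 497.5, -257.2,   84.6]), array([[ 0.   , -0.115, -0.993],
       [-0.   , -0.993,  0.115],
       [-1.   ,  0.   , -0.   ]]), array([-0.5,  0.4, -0.2]), 0.6414971771734403)
```

View pics/side2.png

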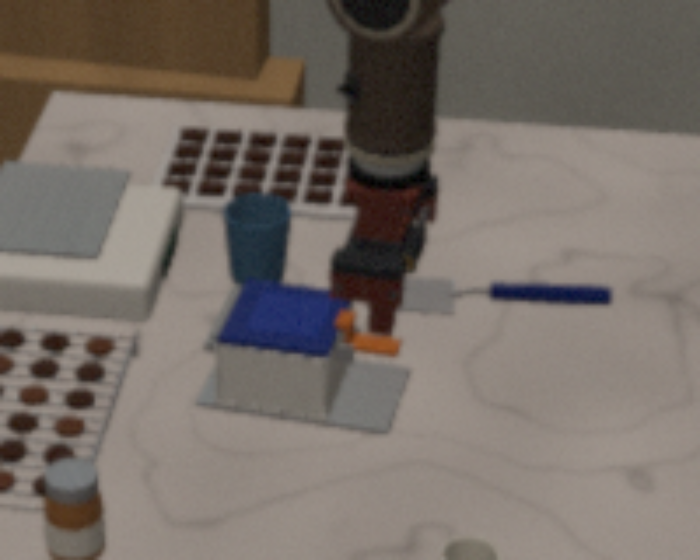

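No force yet, so the tip isn't on the pad. I go on down in small steps.

>>> carry_out(
  offset=[
    [0,0,-0.003],
    [0,0,-0.006],
    [0,0,-0.006],
    [0,0,-0.006],
  ],
  twist=[
    [0,0,0],
    [0,0,0],
    [0,0,0],
    [0,0,0],
  ],
  gripper=[0,0,0,0],
)

```text
time_s: 4.2
position: [497.3, -257.1, 78.4]
ee_rot: [0.041, -0.706, 0.041, 0.706]
contact_force: [-0.2, 0.4, -0.1]
grip_width: 0.5
```

Run:
```python
from h import *
print(tool())
p,d,W=cloud("side");a,b,x,y=150,200,300,390
cv2.imwrite("pics/side3.png",cv2.resize(p[a:b,x:y,::-1],None,fx=8,fy=8))
hsv=cv2.cvtColor(p,cv2.COLOR_RGB2HSV)
roi=np.zeros((480,640),bool);roi[180:215,325:365]=1
o=roi&(hsv[...,0]>4)&(hsv[...,0]<20)&(hsv[...,1]>180)&(d>0)
q=W[o];print(len(q),q.min(0),q.max(0),q.mean(0))
for c in("top","side"):
  for t in("blue_tab_top","blue_lid_edge"):
    snapshot(c);print(c,t,[( [round(float(x)) for x in r["centre"]],round(r["p"],2)) for r in pinpoint(t,c)[:3]])
```

```text
(4.2, array([ 497.3, -257.1,   78.4]), array([[-0.   , -0.115, -0.993],
       [ 0.   , -0.993,  0.115],
       [-1.   , -0.   ,  0.   ]]), array([-0.2,  0.4, -0.1]), 0.4671023468194382)
64 [ 476.30785253 -271.33285388   59.23556309] [ 532.65744361 -166.80568545  185.35686351] [ 505.05661831 -245.371333     84.45302381]
top blue_tab_top [([644, -467, 2], 0.43), ([739, 3, 3], 0.24)]
top blue_lid_edge [([543, -265, 77], 0.62)]
side blue_tab_top [([492, -258, 65], 0.53)]
side blue_lid_edge [([536, -261, 83], 0.96)]
```

View pics/side3.png

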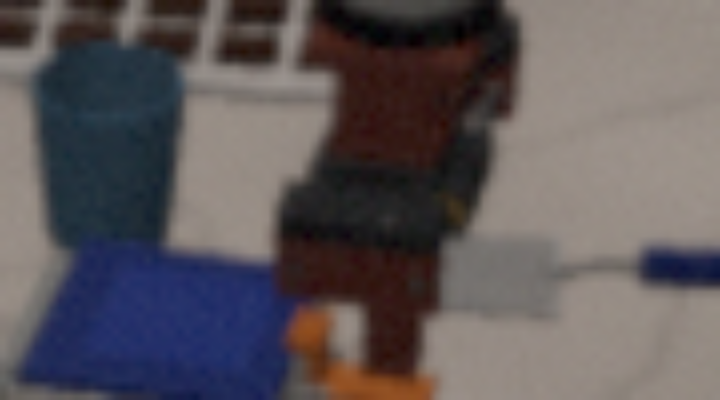

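Run:
```python
from h import *
p,d,W=cloud("side")
for v in range(184,203):
    print(v,' '.join("%s%d,%d,%d"%("O" if (p[v,u,0]>150 and p[v,u,2]<90) else "F" if p[v,u].sum()<190 and p[v,u,2]<60 else ".",*W[v,u]) for u in range(338,358,2)))
```

```text
184 F524,-185,162 F517,-182,164 F510,-179,166 F504,-176,169 F497,-170,173 F492,-178,169 F485,-176,171 F479,-177,171 F473,-172,174 .482,-435,8
185 F523,-181,161 F516,-176,164 F511,-181,162 F504,-181,162 F498,-178,165 F492,-177,166 F485,-178,166 F479,-176,168 F473,-176,168 .482,-438,1
186 F522,-172,163 F517,-182,156 F510,-179,159 F503,-172,164 F498,-182,158 F491,-173,164 F486,-182,160 F479,-176,164 F473,-177,164 .482,-437,-1
187 F534,-297,78 F516,-177,156 F510,-173,159 F503,-171,161 F498,-179,157 F491,-171,162 F485,-178,159 F479,-179,159 F473,-183,156 .481,-430,-1
188 .533,-285,82 .529,-317,62 .530,-413,1 .523,-417,0 F503,-246,109 F491,-180,153 F484,-168,161 F479,-178,155 F473,-178,156 .480,-417,2
189 .531,-273,85 .524,-268,90 .529,-404,2 .522,-409,0 F503,-246,106 F496,-246,107 F490,-252,103 F484,-255,102 .487,-416,-1 .480,-416,0
190 .530,-264,88 .523,-259,92 .529,-405,-2 .522,-404,-1 F502,-246,102 F496,-248,101 F490,-248,102 F484,-264,92 .487,-412,-3 .479,-400,5
191 .530,-260,86 .523,-262,86 .528,-395,0 .521,-398,-1 F503,-254,93 F496,-247,98 F489,-246,99 .484,-262,89 .486,-406,-3 .478
[... 761 characters left out ...]
0,67 .483,-266,63 .476,-262,66 .475,-361,1
198 .528,-249,66 .521,-248,67 .515,-253,64 .509,-254,65 .502,-249,68 .495,-254,66 .489,-257,64 .482,-257,65 .482,-361,-3 .475,-360,-1
199 .528,-248,63 .521,-246,65 .515,-255,59 .508,-247,65 .502,-250,64 .495,-253,63 .488,-249,66 .482,-250,66 .481,-348,1 .474,-350,0
200 .528,-247,60 .521,-248,59 .522,-334,2 .508,-251,59 .502,-258,54 .494,-240,68 .488,-248,63 .481,-247,64 .481,-347,-2 .473,-338,4
201 .527,-245,57 .521,-252,52 .522,-334,-1 .515,-338,-3 .507,-330,2 .500,-329,3 .488,-245,61 .481,-245,62 .480,-331,4 .473,-339,0
202 .527,-246,52 .520,-241,56 .520,-321,3 .514,-327,0 .508,-334,-4 .499,-316,8 .493,-329,0 .487,-334,-2 .480,-338,-4 .473,-336,-2
```

The depth picture shows the fingertip still hanging at about z = 73–75, over the pad, whose top at z = 66 is visible below it. That is roughly 20 mm higher than the TCP reading implies. From here I go by force.

>>> carry_out(
  offset=[
    [0,0,-0.002],
    [0,0,-0.004],
    [0,0,-0.006],
    [0,0,-0.008],
    [0,0,-0.008],
    [0,0,-0.008],
  ],
  twist=[
    [0,0,0],
    [0,0,0],
    [0,0,0],
    [0,0,0],
    [0,0,0],
    [0,0,0],
  ],
  gripper=[0,0,0,0,0,0],
)

```text
time_s: 5.3
position: [497.4, -257.2, 70.5]
ee_rot: [0.041, -0.706, 0.041, 0.706]
contact_force: [-0.0, -0.8, 0.3]
grip_width: 0.5
```

>>> carry_out(
  offset=[
    [0,0,-0.002],
    [0,0,-0.004],
    [0,0,-0.004],
    [0,0,-0.004],
  ],
  twist=[
    [0,0,0],
    [0,0,0],
    [0,0,0],
    [0,0,0],
  ],
  gripper=[0,0,0,0],
)

```text
time_s: 5.7
position: [497.2, -257.2, 66.7]
ee_rot: [0.041, -0.706, 0.041, 0.706]
contact_force: [-2.4, 1.0, 5.1]
grip_width: 0.6
```

Run:
```python
from h import *
print(tool())
p,d,W=cloud("side");a,b,x,y=150,220,290,390
cv2.imwrite("pics/side4.png",cv2.resize(p[a:b,x:y,::-1],None,fx=8,fy=8,interpolation=cv2.INTER_CUBIC))
for c in("side",):
  for t in("blue_tab_top","blue_lid_edge"):
    print(c,t,[( [round(float(x)) for x in r["centre"]],round(r["p"],2)) for r in pinpoint(t,c)[:3]])
```

```text
(5.7, array([ 497.2, -257.2,   66.7]), array([[-0.   , -0.115, -0.993],
       [-0.   , -0.993,  0.115],
       [-1.   ,  0.   ,  0.   ]]), array([-2.4,  1. ,  5.1]), 0.6208699636817645)
side blue_tab_top [([494, -258, 61], 0.47)]
side blue_lid_edge []
```

View pics/side4.png

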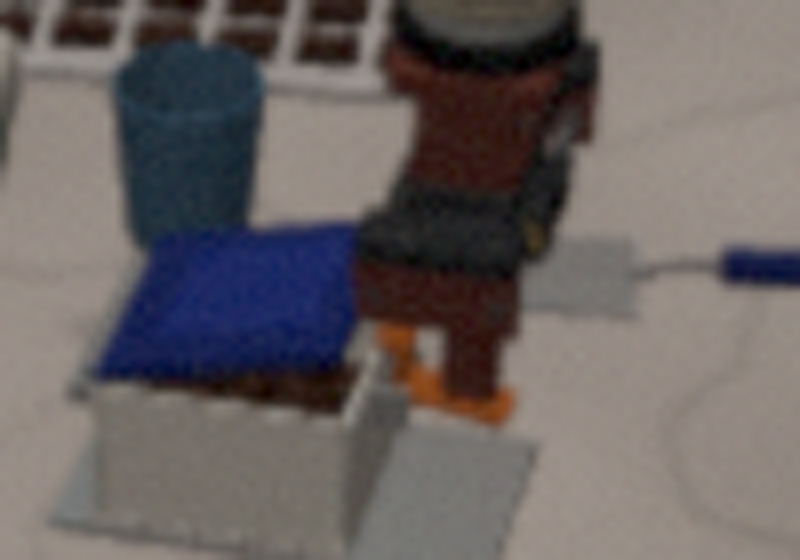

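The lid has been released and has risen, with the box interior showing at (290,385). Its front edge is close to the gripper at (365,270). I back off and up so the tab returns.

>>> carry_out(
  offset=[
    [-0.001,0,0.006],
    [-0.006,0.001,0.012],
    [-0.016,0.002,0.018],
    [-0.03,0.004,0.03],
    [-0.04,0.005,0.04],
    [-0.04,0.005,0.04],
    [-0.04,0.005,0.04],
    [-0.04,0.005,0.04],
  ],
  twist=[
    [0,0,0],
    [0,0,0],
    [0,0,0],
    [0,0,0],
    [0,0,0],
    [0,0,0],
    [0,0,0],
    [0,0,0],
  ],
  gripper=[0,0,0,0,0,0,0,0],
)

```text
time_s: 6.65
position: [457.8, -252.1, 106.4]
ee_rot: [-0.041, 0.706, -0.041, -0.706]
contact_force: [-0.3, -0.3, -0.1]
grip_width: 0.1
```

```bash
cat > look.py <<'E'
from h import *
import sys
n=sys.argv[1]
print(tool())
p,d,W=cloud("side");a,b,x,y=130,220,270,390
cv2.imwrite(f"pics/side{n}.png",cv2.resize(p[a:b,x:y,::-1],None,fx=6.5,fy=6.5,interpolation=cv2.INTER_CUBIC))
O=np.array([591,-269,0]);X=np.array([.9934,-.115,0]);Y=np.array([.115,.9934,0])
hsv=cv2.cvtColor(p,cv2.COLOR_RGB2HSV)
roi=np.zeros((480,640),bool);roi[140:215,295:365]=1
m=roi&(hsv[...,0]>105)&(hsv[...,0]<130)&(hsv[...,1]>150)&(d>0)
q=W[m]-O;bx=np.stack([q@X,q@Y,q[:,2]],1);bx=bx[np.abs(bx[:,1])<60]
print("lid box-frame x,z pct",np.percentile(bx,[2,50,98],axis=0).round())
l=cv2.fitLine(bx[:,[0,2]].astype(np.float32),cv2.DIST_HUBER,0,.01,.01).ravel();print("lid angle",np.arctan2(-l[1],l[0])%np.pi)
for t in("blue_tab_top","blue_lid_edge","blue_box"):
    print(t,[( [round(float(x)) for x in r["centre"]],round(r["p"],2)) for r in pinpoint(t,"side")[:2]])
E
python3 look.py 5
```

```text
(6.65, array([ 457.8, -252.1,  106.4]), array([[ 0.   , -0.115, -0.993],
       [ 0.   , -0.993,  0.115],
       [-1.   , -0.   , -0.   ]]), array([-0.3, -0.3, -0.1]), 0.1436546986547347)
lid box-frame x,z pct [[-41. -47.  86.]
 [  4.  14. 110.]
 [ 47.  55. 133.]]
lid angle 0.48555517
blue_tab_top [([646, -464, -3], 0.56)]
blue_lid_edge [([546, -265, 132], 0.59)]
blue_box [([493, -256, 65], 0.74), ([591, -265, 0], 0.67)]
```

View pics/side5.png

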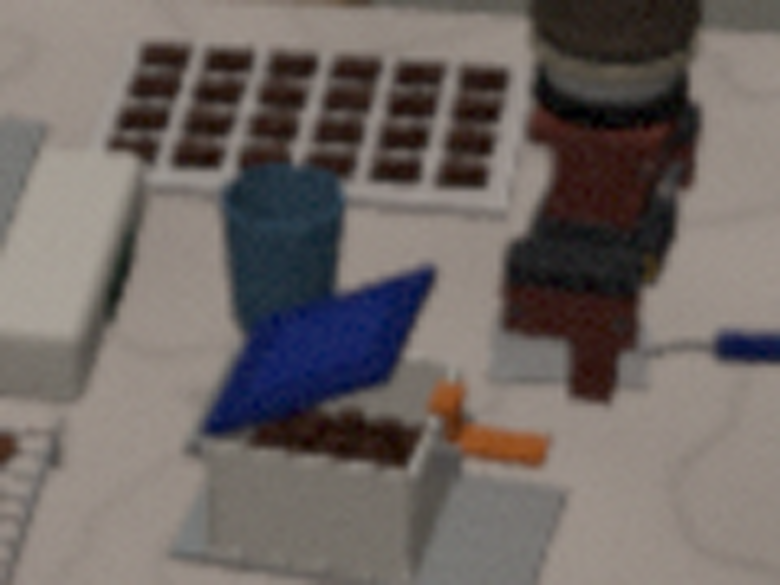

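The lid is at about 0.49 rad and the tab is back up (pad at (500,445)). The front edge is at box x ≈ -41, z ≈ 130. I bring the finger up to the edge above the catch, then follow the edge's arc.

>>> carry_out(
  offset=[
    [0.015,-0.002,0],
    [0.03,-0.0035,0],
    [0.045,-0.005,0],
    [0.06,-0.007,0],
    [0.07,-0.008,0],
    [0.077,-0.009,0],
    [0.077,-0.009,0],
    [0.077,-0.009,0],
  ],
  twist=[
    [0,0,0],
    [0,0,0],
    [0,0,0],
    [0,0,0],
    [0,0,0],
    [0,0,0],
    [0,0,0],
    [0,0,0],
  ],
  gripper=[0,0,0,0,0,0,0,0],
)

```text
time_s: 7.65
position: [533.9, -261.1, 106.3]
ee_rot: [0.041, -0.706, 0.041, 0.706]
contact_force: [-0.1, 0.2, -0.1]
grip_width: 0.3
```

```bash
python3 look.py 6
```

```text
(7.65, array([ 533.9, -261.1,  106.3]), array([[-0.001, -0.115, -0.993],
       [ 0.   , -0.993,  0.115],
       [-1.   , -0.   ,  0.001]]), array([-0.1,  0.2, -0.1]), 0.2983705986107501)
lid box-frame x,z pct [[-39. -50.  86.]
 [ 10.  17. 107.]
 [ 47.  56. 133.]]
lid angle 0.48466808
blue_tab_top [([494, -256, 65], 0.66)]
blue_lid_edge [([548, -265, 132], 0.97)]
blue_box [([590, -268, -1], 0.91), ([400, -454, 0], 0.55)]
```

View pics/side6.png

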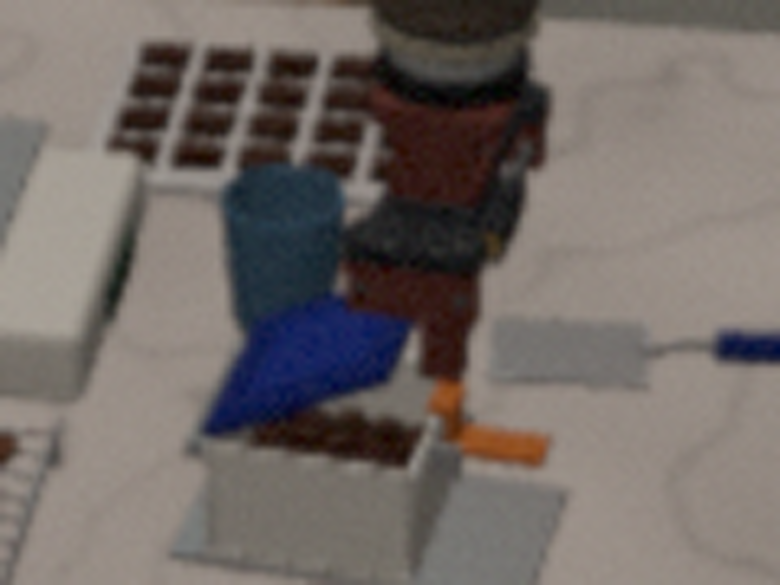

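>>> carry_out(
  offset=[
    [0.007,-0.001,0.001],
    [0.01,-0.001,0.005],
    [0.014,-0.0015,0.01],
    [0.018,-0.002,0.016],
    [0.023,-0.0025,0.022],
    [0.028,-0.003,0.028],
    [0.034,-0.004,0.033],
    [0.04,-0.0045,0.037],
    [0.046,-0.005,0.041],
    [0.053,-0.006,0.045],
    [0.053,-0.006,0.045],
  ],
  twist=[
    [0,0,0],
    [0,0,0],
    [0,0,0],
    [0,0,0],
    [0,0,0],
    [0,0,0],
    [0,0,0],
    [0,0,0],
    [0,0,0],
    [0,0,0],
    [0,0,0],
  ],
  gripper=[0,0,0,0,0,0,0,0,0,0,0],
)

```text
time_s: 8.95
position: [589.0, -267.3, 152.4]
ee_rot: [-0.04, 0.707, -0.041, -0.705]
contact_force: [0.0, 0.7, 0.2]
grip_width: 0.1
```

```bash
python3 look.py 7
```

```text
(8.95, array([ 589. , -267.3,  152.4]), array([[ 0.002, -0.115, -0.993],
       [-0.001, -0.993,  0.115],
       [-1.   ,  0.   , -0.002]]), array([0. , 0.7, 0.2]), 0.11058187480868735)
lid box-frame x,z pct [[  9. -25. 107.]
 [ 20.  45. 165.]
 [ 48.  58. 180.]]
lid angle 1.1376263
blue_tab_top [([496, -256, 64], 0.6)]
blue_lid_edge [([601, -271, 179], 0.71), ([393, 7, 3], 0.64)]
blue_box [([591, -266, 0], 0.65)]
```

View pics/side7.png

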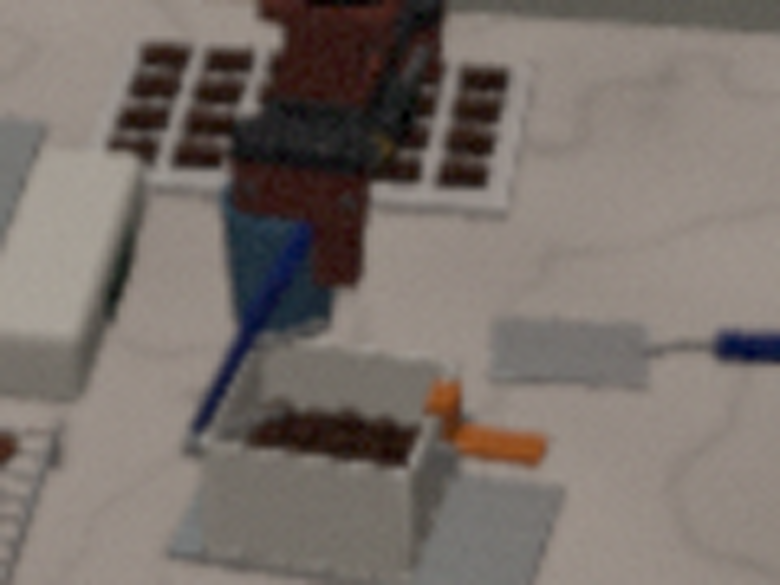

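The finger is carrying the lid at about 1.14 rad and the box hasn't moved. I push on.

>>> carry_out(
  offset=[
    [0.007,-0.001,0.003],
    [0.014,-0.0015,0.006],
    [0.021,-0.0025,0.008],
    [0.028,-0.003,0.009],
    [0.035,-0.004,0.009],
    [0.042,-0.005,0.009],
    [0.049,-0.0055,0.008],
    [0.056,-0.0065,0.007],
    [0.063,-0.007,0.006],
    [0.069,-0.008,0.005],
    [0.075,-0.0085,0.004],
    [0.078,-0.009,0.004],
  ],
  twist=[
    [0,0,0],
    [0,0,0],
    [0,0,0],
    [0,0,0],
    [0,0,0],
    [0,0,0],
    [0,0,0],
    [0,0,0],
    [0,0,0],
    [0,0,0],
    [0,0,0],
    [0,0,0],
  ],
  gripper=[0,0,0,0,0,0,0,0,0,0,0,0],
)

```text
time_s: 10.35
position: [666.0, -276.0, 155.2]
ee_rot: [0.041, -0.706, 0.041, 0.706]
contact_force: [0.1, 0.8, -0.0]
grip_width: 0.6
```

```bash
python3 look.py 8
```

```text
(10.35, array([ 666. , -276. ,  155.2]), array([[-0.   , -0.115, -0.993],
       [ 0.   , -0.993,  0.115],
       [-1.   , -0.   ,  0.   ]]), array([ 0.1,  0.8, -0. ]), 0.5834351862936084)
lid box-frame x,z pct [[ 60. -53.  82.]
 [ 70.   5. 106.]
 [ 83.  52. 138.]]
lid angle 1.927191
blue_tab_top [([738, 2, -4], 0.54), ([494, -258, 65], 0.4)]
blue_lid_edge [([691, -284, 179], 0.89)]
blue_box [([591, -268, -4], 0.58)]
```

View pics/side8.png

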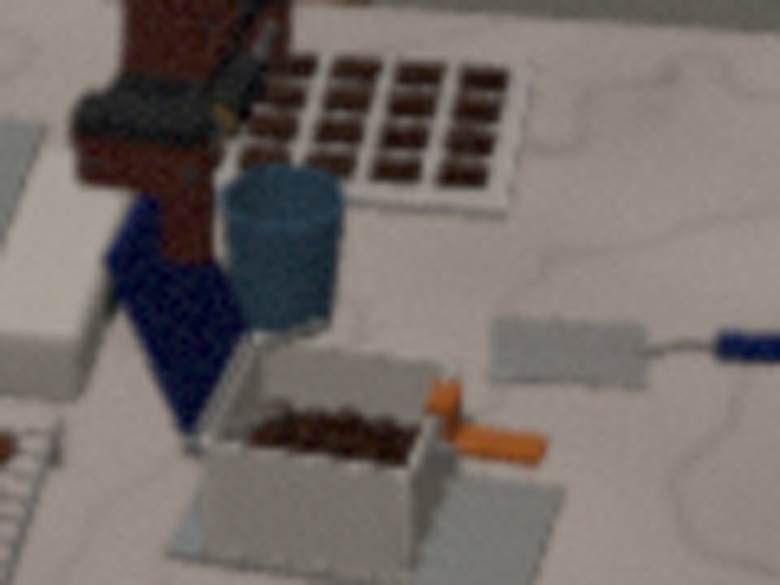

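The lid is at about 1.93 rad, against its stop. I retreat backwards and up.

>>> carry_out(
  offset=[
    [-0.01,0.001,0],
    [-0.03,0.0035,0.002],
    [-0.06,0.007,0.01],
    [-0.09,0.01,0.03],
    [-0.12,0.014,0.06],
    [-0.15,0.017,0.09],
    [-0.18,0.02,0.11],
    [-0.2,0.023,0.12],
    [-0.2,0.023,0.12],
    [-0.2,0.023,0.12],
    [-0.2,0.023,0.12],
    [-0.2,0.023,0.12],
  ],
  twist=[
    [0,0,0],
    [0,0,0],
    [0,0,0],
    [0,0,0],
    [0,0,0],
    [0,0,0],
    [0,0,0],
    [0,0,0],
    [0,0,0],
    [0,0,0],
    [0,0,0],
    [0,0,0],
  ],
  gripper=[0,0,0,0,0,0,0,0,0,0,0,0],
)

```text
time_s: 11.75
position: [465.8, -252.9, 274.5]
ee_rot: [0.041, -0.705, 0.04, 0.706]
contact_force: [-0.2, -0.1, -0.6]
grip_width: 0.3
```

```bash
python3 look.py 9
python3 - <<'E'
from h import *
p,_=snapshot("side");cv2.imwrite("pics/side10.png",p[:,:,::-1])
for t in ("brown_box","dish","canister","mug","spatula","bowl","bar"):
    print(t,[( [round(float(x)) for x in r["centre"]],round(r["p"],2)) for r in pinpoint(t,"side")[:1]])
E
```

```text
(11.75, array([ 465.8, -252.9,  274.5]), array([[-0.001, -0.114, -0.993],
       [ 0.001, -0.993,  0.114],
       [-1.   , -0.001,  0.001]]), array([-0.2, -0.1, -0.6]), 0.3345505899193097)
lid box-frame x,z pct [[ 60. -51.  80.]
 [ 73.  -9. 114.]
 [ 95.  48. 169.]]
lid angle 1.934909
blue_tab_top [([493, -259, 64], 0.57)]
blue_lid_edge [([690, -283, 180], 0.9), ([652, -278, 77], 0.43)]
blue_box [([593, -269, 0], 0.65)]
brown_box [([515, 164, -2], 0.91)]
dish [([390, 7, 0], 0.47)]
canister [([430, 463, 1], 0.62)]
mug [([647, -467, 0], 0.66)]
spatula [([400, -453, 3], 0.87)]
bowl [([629, 465, 1], 0.72)]
bar [([429, 461, -2], 0.81)]
```

View pics/side10.png

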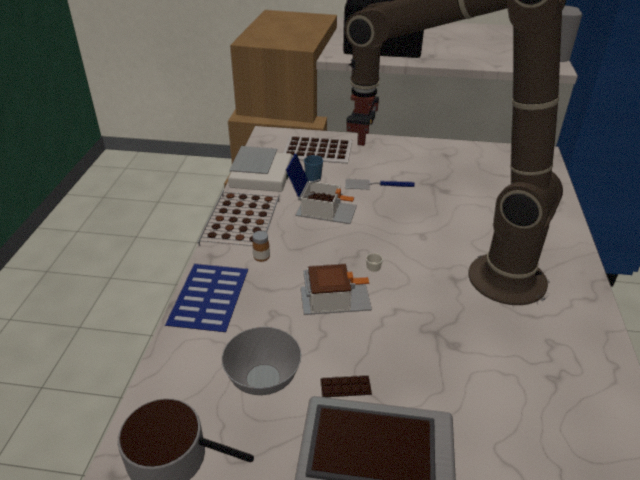

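The lid stands open at (298,177), the brown box is shut at (330,280), everything else looks unmoved, and the arm is clear. I hand in.

```bash
python3 -c "
from workcell import job
print(job.finish_job())"
```

```text
the job is handed in; nothing more can be done
None
```

The blue-lidded box is open and the job is handed in. I pressed its tab, the lid sprang up to about 0.49 rad, and I pushed it back along its arc to its stop. The last move ended at 11.75 s.

**Last checks:**
- **Lid:** it measures about 1.93 rad in the depth picture, with the front edge found at z ≈ 180 mm.
- **Tab:** it is back up, with its pad top at about 64 mm.
- **Blue box:** it was found within about 3 mm of where it first was, which is within the networks' accuracy.
- **Brown box:** it is shut and in place.
- **Other things:** they look unmoved in the final picture. Only the dish was also measured at the start, and it agrees within about 4 mm.
- **Arm:** it is clear of everything.

**Disagreements:**
- **Fingertip height:** the closed fingertips stood about 20 mm higher than the TCP reading and the stated 25 mm implied. I found the pad by force and depth instead, and contact showed about 5 N.
- **Canister:** in the final check the network gave it almost the same spot as the chocolate bar, so I judged it unmoved from the picture only.
- **Tab:** the network sometimes reported it at the mug or elsewhere; I ignored those reports.

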